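# Roll the tin home under the hand board

## Robot

A 6-joint arm with a two-finger parallel gripper is mounted at the origin on a cart in front of the work surface, level with it; the furniture and walls round the work are solid. World frame = base frame: x ahead of the robot, y to its left, z up, the work surface at z = 0. Lengths are in mm, angles in rad, forces in N, time in s.
With the tool pointing down it reaches from about 300 to 775 mm from the base axis. Payload 14.6 kg.
Tool frame: the origin (TCP) lies midway between the tips of the shut fingers; the grasp point (between the pads) lies 19 mm behind it; y points along the fingers, z is the direction in which the jaws open and shut, and the axes are right-handed (so a half turn about y gives the same grasp; the last joint's range is limited). The gripper opens to 94 mm and grips with 3 to 60 N. Pads are 16 mm wide; open, the fingers measure 119 mm over their backs; the gripper's body (75 mm by 177 mm) begins 78 mm behind the grasp point.
Start: joints at [-1.394, 0.3, 1.521, -0, 1.321, -0.067], TCP at [132.759, -533.727, 205.446] pointing down, gripper open.
Joint ranges: [-3.03, 3.03], [-0.79, 2.21], [0.23, 2.52], [-1.04, 4.18], [0, 3.07], [-2.55, 2.55]. Speed limits (rad/s): [2.22, 2.22, 2.57, 3.14, 3.14, 3.14].

## Interface

Orientations are given as [roll, pitch, yaw] about the fixed x, y, z axes, in that order (R = Rz(yaw) Ry(pitch) Rx(roll)).
In Python, from cell import manip gives the robot as it stands.
- The arm moves only by the tool play_rows, never from a script. Its argument "series" is a list of rows, each a list of 3 entries, a list of its own where there are three numbers: the shift along the tool's x, y, z in m, then the turn about the tool's y in rad, then the closure, from 0 (fully open) to 1 (shut). In form: [[[dx, dy, dz], twist, grip], ...]. A call has 1 to 20 rows; each row is the pose to reach, as a shift and turn from the pose measured when the call began, along the tool's axes at that moment; what a row does not reach only later rows make up. A row lasts 1/10 s, in which the tool goes at most 50 mm and 8.59 degrees, less where a joint would pass 70% of its speed; a pose out of reach is approached as far as the arm can. A call with a gripper value outside its range is refused whole. The fingers move at their own pace and stop on an object; "squeeze" is the grip in N (left out, the last holds). Time passes only in rows, so rows that repeat a pose let the fingers close. It gives the time, the measured TCP pose, the force and the opening at its end, in the units of the state.
- manip.read_state(): the state, without advancing time (a new reading comes with each control period).
- manip.camera(name): name is "side" or "top" or "wrist"; returns the picture (420x560x3 uint8, red, green, blue); there is no depth.
- manip.camera_params(name): a dict with "K" (3x3 intrinsics, pixels), "rvec" (rotation vector, rad) and "tvec" (3), from world to camera coordinates, as OpenCV has them. Camera axes: x right, y down, z forward; pixel columns grow to the right and rows downward; lengths in mm; the calibration is good to about 2 mm. A picture is of the moment at which its call begins: read the wrist's pose just before it. camera_params takes no time and is no camera call; for the wrist camera it gives the pose at the moment of the call.
- manip.sign_off(): hands the job in, once; it reports no verdict.
The state is a dict: "clock": time; "joints": joint angles; "qd": joint speeds; "effort": joint torques, N m; "eef_pos": TCP position; "eef_rot": TCP orientation; "wrist_force": force on the tool from outside, world axes, zero at the start; "moment": the same for the moment, N m; "finger_gap": finger opening in mm.
Only numpy, scipy, OpenCV 4.12 (cv2) and the standard library are available. Lean on these libraries where they do the work, as an engineer would, in place of code of your own. Each camera call takes 0.05 s, during which the arm holds its last target. There are 200 camera calls.

## Task

Press the new wrap-round label onto the lying tin: pick up the wooden hand board by its grip block, set its flat underside on top of the tin and roll the tin with it, in one stroke without letting off, along the lane and over the low rib until the tin is pushed home against the end stop. Keep pressing down with roughly 8 N and never more than 16 N, touch the tin with nothing but the board, and do not lift it off the lane. Then leave the tin resting in its seat between rib and stop, lay the board flat on the table clear of the lane, and leave the other goods where they stand.

Things in the scene. Friction and masses are not known exactly. Their poses are not given: they have to be found in the camera images.
- lane: fixed lane, 96 mm (x) by 260 mm (y), z up; its deck stands 8 to 20 mm above the table; origin 8 mm below the middle of the deck. Its rubber strips (running surface) lie 10 mm above the origin. The tin rolls towards the lane's +y. Side guides, inner faces at x = +-41.5 mm, 19 mm high. Rounded rib across the strips at y = +69.6 mm, 3.5 mm above the running surface. Rear lip at y = -112 mm.
- end_stop: upright padded stop fixed at the +y end of the lane; its face is at lane y = +115 mm and its top 48 mm above the lane's origin (lower than the lying tin's top); this origin lies at lane (0, 116.5, 0) mm
- seat (a point): where the centre of the tin comes to rest when home: lane (0, 86.3, 38.7) mm, the tin touching the stop, the rib close behind it (about 2 mm play); axes as the lane's
- tin: printed metal tin, rigid, diameter 57.4 mm, length 72 mm, 0.13 to 0.25 kg, lying across the lane on the strips, its axis about along the lane's x; origin at the centre of its bottom end, own z along its axis; own x and y turn as it rolls (own x points down at the start)
- tin_center (a point): centre of the tin on its axis, 28.7 mm below the tin's top and above the running surface; starts 70 to 93 mm short of the seat. Rolled without slip, the tin advances half as far as the board, and its place under the board moves back by the same amount.
- board: hand board: brown plate 60 mm (x) by 130 mm (y), 13 mm thick with two rubber strips along its underside (126 mm long) that give about 1 mm at 12 N; origin at the centre of the underside, z up; 0.23 kg, lying flat on the table. Pale grip block at its centre, 46 mm (x) by 30 mm (y), from 13 to 57 mm above the underside, to be gripped from above across its 30 mm (fingers closing along y)
- board_grip (a point): centre of the board's grip block, 38 mm above the board's underside; axes as the board's. Beware: right of and behind the board a raised tier (slab 0.22 to 0.25 m above the table, front edge at world x = 0.60, left edge at y = 0.06) stands in the way of straight moves; between board and lane stand a ribbon reel and a clear bin 117 mm tall.
- honey_jar: bystander: jar of honey, 64 mm across, 97 mm tall, standing; origin under its centre
- butter_bar: bystander: wrapped butter bar, 57x101x25 mm, lying; origin under its centre
- rattan_ball: bystander: woven ball, 58 mm across; origin under its centre
- date_stamp: bystander: wooden hand stamp 26x34x62 mm, standing; origin under its centre
- label_stack: bystander: stack of white labels 31x45x10 mm; origin under its centre

How it is judged:
By the outcome, as a careful person would: the job done as asked, in the order asked, and still so for the second after the job is handed in, with the robot touching nothing.
It also fails if it takes over 72 s, if anything falls off the work surface, if the arm or the gripper's body presses on something with over 40 N, if the wrist force passes 120 N, or if a joint passes its speed limit or range.

## Working session

There is one attempt and no reset: what is moved stays moved. The work goes in short steps, Python scripts to look and compute and a tool call to move; the robot and the scene stay as the last step left them, time stands still between calls to the robot, and variables do not carry over. Pictures are saved under pics/ and viewed, about 8 in all and at most 12, crops included, and the job is handed in when it is done.

Besides the shell and the picture viewer there is one more tool, called after "Call:" in YAML: its name, and indented under it one key for each argument. play_rows: Moves the arm, as the interface text tells. Its arguments: {"type":"object","properties":{"series":{"type":"array","items":{"type":"array"}},"squeeze":{"type":"number"}},"required":["series"]}

```bash
mkdir -p pics
cat > h.py <<'E'
import numpy as np, cv2
from cell import manip
from scipy.spatial.transform import Rotation as R
def shot(n,f):
    im=manip.camera(n); cv2.imwrite('pics/'+f,im[:,:,::-1]); return im
def cam(n):
    p=manip.camera_params(n); K=np.array(p['K'],float); Rm=cv2.Rodrigues(np.array(p['rvec'],float))[0]; t=np.array(p['tvec'],float).ravel()
    return K,Rm,t
def plane(n,uv,z,c=None):
    K,Rm,t=c or cam(n); C=-Rm.T@t
    d=(Rm.T@np.linalg.solve(K,np.c_[np.atleast_2d(uv),np.ones(len(np.atleast_2d(uv)))].T)).T
    return C+d*((z-C[2])/d[:,2])[:,None]
def proj(n,P,c=None):
    K,Rm,t=c or cam(n); q=(np.atleast_2d(P)@Rm.T+t)@K.T; return q[:,:2]/q[:,2:]
def st():
    s=manip.read_state(); return s
def toolR():
    return R.from_euler('xyz',manip.read_state()['eef_rot']).as_matrix()
E
python3 - <<'E'
from h import *
np.set_printoptions(precision=3,suppress=True)
a=shot('side','side0.png');b=shot('top','top0.png')
for n in('side','top'):
    K,Rm,t=cam(n);print(n,-Rm.T@t,Rm[2],K[0,0])
s=st();print(s);print(toolR())
E
```

```text
side [250.915 864.022 779.47 ] [ 0.237 -0.742 -0.627] 486.228053888969
top [ 178.364   31.358 1159.259] [ 0.298 -0.021 -0.954] 402.53767051410796
{'clock': 0.1, 'joints': array([-1.394,  0.3  ,  1.521, -0.   ,  1.321, -0.067]), 'qd': array([-0.   , -0.001, -0.002, -0.   , -0.   , -0.001]), 'effort': array([  0.001, -53.264, -35.328,   0.071,   0.023,  -0.   ]), 'eef_pos': array([ 132.72 , -533.508,  204.958]), 'eef_rot': array([-1.572,  0.   , -2.898]), 'wrist_force': array([-0.643, -0.177, -0.047]), 'moment': array([0.015, 0.076, 0.006]), 'finger_gap': 94.17753520754793}
[[-0.97  -0.     0.241]
 [-0.241  0.001 -0.97 ]
 [-0.    -1.    -0.001]]
```

```bash
python3 -c "
import cv2,numpy as np
a=cv2.imread('pics/side0.png');b=cv2.imread('pics/top0.png')
cv2.imwrite('pics/both0.png',b)"
```

```text
(no output)
```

View pics/top0.png

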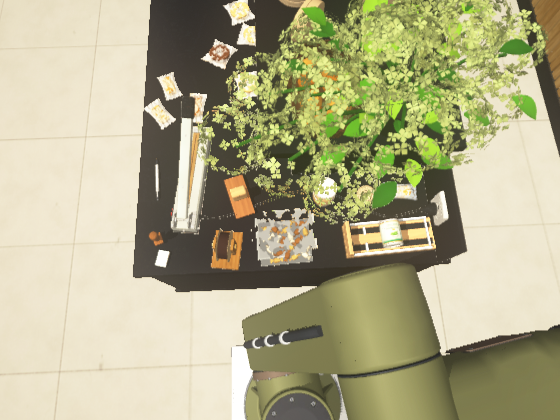

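View pics/side0.png

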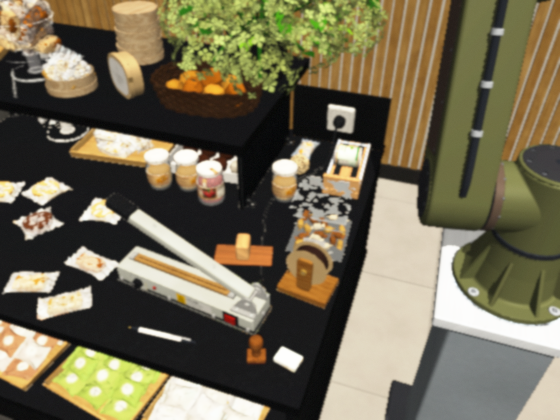

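The top view shows the board at about (238,195), with its pale block near (237,191), the lane with the tin at (390,235), the reel at (227,248) and the bin at (285,238). In the side view the board is at (243,250) and the lane at (348,170). Next I'll zoom into both views of the lane and the board.

Run:
```python
import cv2,numpy as np
a=cv2.imread('pics/side0.png');b=cv2.imread('pics/top0.png')
def c(i,x,y,w,h,s):return cv2.resize(i[y:y+h,x:x+w],(w*s,h*s),interpolation=cv2.INTER_CUBIC)
A=c(b,335,180,120,85,4)[:300]; 
L=c(b,335,200,110,65,4);M=c(b,215,165,50,65,4)
N=c(a,310,125,70,75,4);O=c(a,205,225,75,50,4)
W=np.zeros((600,800,3),np.uint8)
for i,(x,y) in((L,(0,0)),(M,(450,0)),(N,(0,280)),(O,(300,280))):W[y:y+i.shape[0],x:x+i.shape[1]]=i
cv2.imwrite('pics/z0.png',W)
```

```text
(no output)
```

View pics/z0.png

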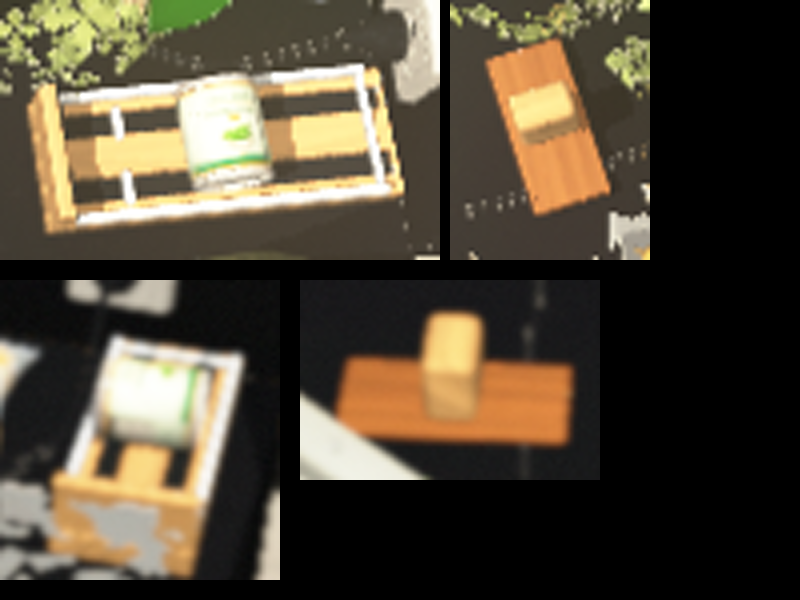

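The zoom shows the end stop at the left (+y) end of the lane, the rib as the white bars at zoom x of about 120, the rear lip at about 372 and the tin at about (225,130). The board is rotated, and its corners are visible. I'll work out coarse poses from these.

Run:
```python
from h import *
np.set_printoptions(precision=1,suppress=True)
z2=lambda L,x0,y0,ox,oy:[( x0+(u-ox)/4-.375,y0+(v-oy)/4-.375) for u,v in L]
B=plane('top',z2([(487,60),(560,40),(610,190),(537,215)],215,165,450,0),13);print('board',B,B.mean(0))
G=plane('top',z2([(510,95),(572,82),(577,115),(518,135)],215,165,450,0),57);print('block',G,G.mean(0))
Bs=plane('side',z2([(347,360),(573,365),(568,443),(338,430)],205,225,300,280),13);print('boardside',Bs,Bs.mean(0))
Ls=z2([(62,98),(362,67),(392,190),(78,222)],335,200,0,0)
for z in(25,35):
  L=plane('top',Ls,z);print('lane',L,L.mean(0))
T=plane('top',z2([(180,85),(262,75),(272,180),(195,188)],335,200,0,0),45);print('tin',T,T.mean(0))
```

```text
board [[626.5 174.1  13. ]
 [640.6 118.4  13. ]
 [519.5  83.3  13. ]
 [502.6 137.6  13. ]] [572.3 128.4  13. ]
block [[581.4 152.   57. ]
 [589.6 106.9  57. ]
 [564.  103.7  57. ]
 [550.6 146.5  57. ]] [571.4 127.3  57. ]
boardside [[645.2 123.9  13. ]
 [520.6  84.6  13. ]
 [502.4 145.1  13. ]
 [626.2 177.7  13. ]] [573.6 132.8  13. ]
lane [[ 467.7 -194.3   25. ]
 [ 481.7 -416.9   25. ]
 [ 389.6 -424.5   25. ]
 [ 376.3 -196.9   25. ]] [ 428.8 -308.2   25. ]
lane [[ 465.1 -192.3   35. ]
 [ 479.  -413.    35. ]
 [ 387.7 -420.5   35. ]
 [ 374.5 -194.8   35. ]] [ 426.6 -305.2   35. ]
tin [[ 468.6 -276.    45. ]
 [ 473.5 -336.    45. ]
 [ 396.7 -332.8   45. ]
 [ 393.3 -277.7   45. ]] [ 433.  -305.6   45. ]
```

```bash
cat >> h.py <<'E'
def rows(wps,grip):
    """wps: list of (x,y,z,toolz_angle_deg,nrows) world mm -> rows"""
    s=st(); T=toolR(); p0=np.array(s['eef_pos']); a0=np.arctan2(T[1,2],T[0,2]); p=p0;a=a0; out=[]
    for x,y,z,ang,n in wps:
        q=np.array([x,y,z],float); b=np.radians(ang)
        b=a+(b-a+np.pi)%(2*np.pi)-np.pi
        for k in range(1,n+1):
            w=p+(q-p)*k/n; c=a+(b-a)*k/n
            out.append([[round(float(v),4) for v in T.T@(w-p0)/1000],round(float(a0-c),3),grip])
        p=q;a=b
    print(len(out),str(out).replace(' ',''));
E
python3 - <<'E'
from h import *
rows([(300,-440,260,-80,5),(420,-300,330,-86.5,5),(420,-300,330,-86.5,1)],0)
E
```

```text
11 [[[-0.037,-0.011,-0.0101],0.014,0],[[-0.074,-0.022,-0.0202],0.028,0],[[-0.1109,-0.033,-0.0303],0.042,0],[[-0.1479,-0.044,-0.0403],0.055,0],[[-0.1849,-0.055,-0.0504],0.069,0],[[-0.215,-0.069,-0.0718],0.092,0],[[-0.245,-0.0829,-0.0932],0.115,0],[[-0.2751,-0.0969,-0.1146],0.137,0],[[-0.3051,-0.1109,-0.136],0.16,0],[[-0.3352,-0.1249,-0.1574],0.183,0],[[-0.3352,-0.1249,-0.1574],0.183,0]]
```

Call:
play_rows:
  series:
    - [[-0.037, -0.011, -0.01], 0.014, 0]
    - [[-0.074, -0.022, -0.02], 0.028, 0]
    - [[-0.111, -0.033, -0.03], 0.042, 0]
    - [[-0.148, -0.044, -0.04], 0.055, 0]
    - [[-0.185, -0.055, -0.05], 0.069, 0]
    - [[-0.215, -0.069, -0.072], 0.092, 0]
    - [[-0.245, -0.083, -0.093], 0.115, 0]
    - [[-0.275, -0.097, -0.115], 0.137, 0]
    - [[-0.305, -0.111, -0.136], 0.16, 0]
    - [[-0.335, -0.125, -0.157], 0.183, 0]
    - [[-0.335, -0.125, -0.157], 0.183, 0]
    - [[-0.335, -0.125, -0.157], 0.183, 0]

```text
clock: 1.3
eef_pos: [420.1, -300.1, 329.8]
eef_rot: [-1.572, -0.0, -3.079]
wrist_force: [-0.1, 0.2, -0.3]
finger_gap: 94.0
```

Run:
```python
from h import *
np.set_printoptions(precision=4,suppress=True)
c=cam('wrist');shot('wrist','w1.png');print(c,-c[1].T@c[2],st()['clock'],st()['eef_pos'])
import pickle;pickle.dump(c,open('w1.pkl','wb'))
```

```text
(array([[376.0161,   0.    , 279.3176],
       [  0.    , 376.0161, 213.8992],
       [  0.    ,   0.    ,   1.    ]]), array([[ 0.0636, -0.998 , -0.    ],
       [-0.9586, -0.0611,  0.2783],
       [-0.2777, -0.0177, -0.9605]]), array([-326.1594,  318.7558,  623.4296])) [ 499.4246 -294.995   510.1007] 1.35 [ 419.6233 -300.576   329.5144]
```

View pics/w1.png

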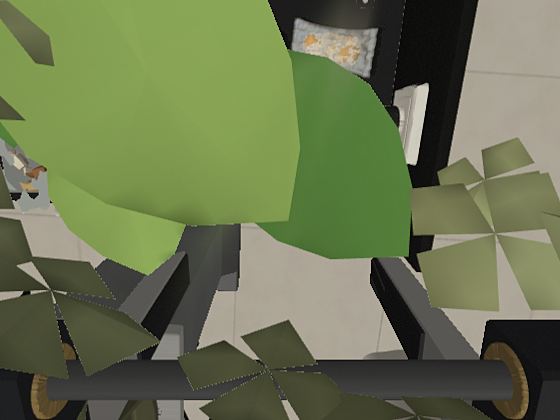

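Plant leaves are blocking this wrist view. I'll go lower and further back.

Call:
play_rows:
  series:
    - [[0.02, 0.02, 0.0], 0, 0]
    - [[0.04, 0.04, 0.0], 0, 0]
    - [[0.065, 0.07, 0.0], 0, 0]
    - [[0.09, 0.1, 0.0], 0, 0]
    - [[0.09, 0.13, 0.0], 0, 0]
    - [[0.09, 0.15, 0.0], 0, 0]
    - [[0.09, 0.15, 0.0], 0, 0]

```text
clock: 2.05
eef_pos: [327.8, -305.6, 177.0]
eef_rot: [-1.576, -0.004, -3.082]
wrist_force: [0.8, 0.2, 0.6]
finger_gap: 93.9
```

Run:
```python
from h import *
np.set_printoptions(precision=4,suppress=True)
c=cam('wrist');shot('wrist','w2.png');print(-c[1].T@c[2],st()['clock'],st()['eef_pos'])
import pickle;pickle.dump(c,open('w2.pkl','wb'))
```

```text
[ 407.866  -301.4722  356.9938] 2.1 [ 328.6374 -306.0818  178.873 ]
```

View pics/w2.png

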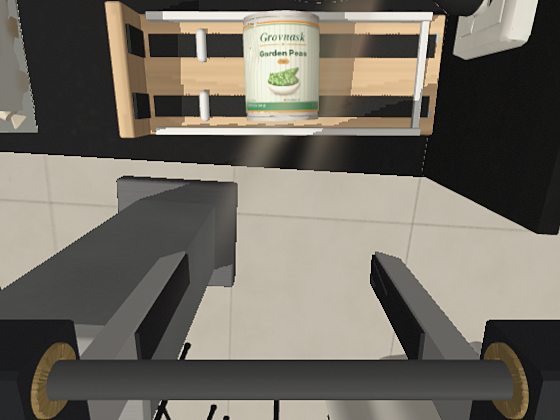

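This view is clear. The tin spans (243..320, 12..120), the rib bars are at u≈203, the rear lip at u≈416, the stop at u≈108..145, and the guides at v≈15 and 131.

Run:
```python
import cv2,numpy as np
a=cv2.imread('pics/w2.png')
c=cv2.resize(a[0:145,95:445],None,fx=2.28,fy=3.9,interpolation=cv2.INTER_CUBIC);cv2.imwrite('pics/w2z.png',c)
hsv=cv2.cvtColor(a,cv2.COLOR_BGR2HSV)
w=(hsv[...,1]<40)&(hsv[...,2]>130)
runs=lambda m:[(int(i),int(j)) for i,j in zip(np.flatnonzero(np.diff(np.r_[0,m,0])==1),np.flatnonzero(np.diff(np.r_[0,m,0])==-1)-1)]
for u in(170,225,340,390):print('col',u,runs(w[:145,u].astype(int)))
for v in(37,50,98,108):print('row',v,runs(w[v,100:445].astype(int)))
g=hsv[...,2]
for v in (35,66,105):print(v,list(g[v,100:160]))
for u in(225,390):print(u,list(g[0:30,u]),list(g[118:142,u]))
```

```text
col 170 [(11, 20), (127, 134)]
col 225 [(11, 21), (127, 134)]
col 340 [(12, 21), (128, 134)]
col 390 [(12, 21), (129, 134)]
row 37 [(96, 105), (143, 160), (162, 167), (170, 171), (174, 175), (177, 178), (180, 183), (185, 186), (188, 189), (191, 192), (195, 196), (198, 200), (202, 217), (320, 327), (336, 339)]
row 50 [(97, 105), (144, 174), (176, 188), (193, 218), (318, 326)]
row 98 [(99, 108), (146, 183), (186, 217), (314, 321)]
row 108 [(100, 108), (314, 320)]
35 [np.uint8(36), np.uint8(36), np.uint8(37), np.uint8(35), np.uint8(35), np.uint8(36), np.uint8(30), np.uint8(26), np.uint8(133), np.uint8(238), np.uint8(230), np.uint8(226), np.uint8(225), np.uint8(225), np.uint8(225), np.uint8(223), np.uint8(223), np.uint8(218), np.uint8(212), np.uint8(207), np.uint8(205), np.uint8(206), np.uint8(182), np.uint8(154), np.uint8(127), np.uint8(100), np.uint8(60), np.uint8(48), np.uint8(50), np.uint8(51), np.uint8(18), np.uint8(23), np.uint8(22), np.uint8(24), np.uint8(21), np.uint8(23), np.uint8(23), np.uint8(23), np.uint8(23), np.uint8(22), np.uint8(25), np.uint8(21), np.uint8(17), np.uint8(8
[... 2883 characters left out ...]
t8(34), np.uint8(35), np.uint8(36), np.uint8(27), np.uint8(9), np.uint8(50), np.uint8(221), np.uint8(242), np.uint8(237), np.uint8(236), np.uint8(236), np.uint8(237), np.uint8(238), np.uint8(222), np.uint8(173), np.uint8(132), np.uint8(168), np.uint8(216), np.uint8(227), np.uint8(226), np.uint8(229), np.uint8(232), np.uint8(234), np.uint8(234)] [np.uint8(146), np.uint8(155), np.uint8(152), np.uint8(152), np.uint8(153), np.uint8(155), np.uint8(157), np.uint8(159), np.uint8(164), np.uint8(126), np.uint8(127), np.uint8(161), np.uint8(167), np.uint8(167), np.uint8(168), np.uint8(171), np.uint8(171), np.uint8(116), np.uint8(9), np.uint8(20), np.uint8(22), np.uint8(23), np.uint8(24), np.uint8(20)]
```

View pics/w2z.png

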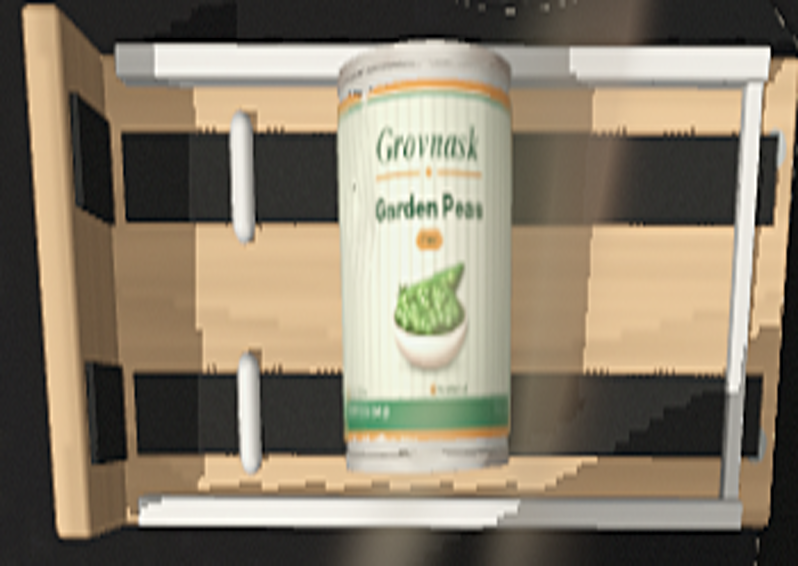

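Run:
```python
from h import *
import pickle;c=pickle.load(open('w2.pkl','rb'))
np.set_printoptions(precision=1,suppress=True)
for z0 in (0,4,8,12):
    u=plane('',[(225,19.3),(390,20)],0+z0+27,c);l=plane('',[(225,127.6),(390,128.3)],z0+27,c)
    d=(u[0]-u[1]);d/=np.linalg.norm(d);n=np.array([-d[1],d[0],0])
    dl=(l[0]-l[1]);dl/=np.linalg.norm(dl)
    yaw=np.degrees(np.arctan2(d[1],d[0]))-90; yl=np.degrees(np.arctan2(dl[1],dl[0]))-90
    mid=(u.mean(0)+l.mean(0))/2
    w=abs(((u-l)@n))
    rib=plane('',[(201.5,45),(205,105)],z0+13.5,c);stp=plane('',[(122,35),(125,66),(129,105)],z0+48,c)
    stb=plane('',[(143.5,35),(145,66),(149.5,105)],z0+10,c)
    dd=(d[:2]+dl[:2])/2
    print(z0,'yaw',yaw,yl,'width',w,'mid',mid,'rib y',(rib-mid)[:,:2]@dd,'stop',(stp-mid)[:,:2]@dd,(stb-mid)[:,:2]@dd,'stop-rib',((stp.mean(0)-rib.mean(0))[:2]@dd).round(1), ((stb.mean(0)-rib.mean(0))[:2]@dd).round(1))
```

```text
0 yaw 3.212923688665839 3.2586773874024573 width [84.  83.9] mid [ 431.  -321.9   27. ] rib y [88.9 88.4] stop [141.7 141.8 141.9] [138.2 139.3 138.4] stop-rib 53.1 50.0
4 yaw 3.212923688665839 3.2586773874024573 width [83.  82.9] mid [ 430.7 -321.6   31. ] rib y [87.8 87.4] stop [139.8 140.  140.1] [136.6 137.7 136.8] stop-rib 52.3 49.4
8 yaw 3.212923688665839 3.258677387402443 width [82.  81.9] mid [ 430.4 -321.4   35. ] rib y [86.8 86.4] stop [138.  138.2 138.2] [135.  136.1 135.2] stop-rib 51.6 48.8
12 yaw 3.212923688665825 3.258677387402443 width [81.  80.9] mid [ 430.1 -321.2   39. ] rib y [85.8 85.3] stop [136.2 136.4 136.4] [133.4 134.5 133.6] stop-rib 50.8 48.3
```

Run:
```python
from h import *
rows([(390,-180,220,-60,4),(410,-20,220,-27,5),(430,100,200,5,5),(490,105,190,16,2),(490,105,190,16,1)],0)
```

```text
17 [[[-0.0172,-0.0102,-0.0306],-0.116,0],[[-0.0344,-0.0204,-0.0612],-0.232,0],[[-0.0515,-0.0307,-0.0917],-0.348,0],[[-0.0687,-0.0409,-0.1223],-0.464,0],[[-0.0746,-0.0408,-0.154],-0.579,0],[[-0.0805,-0.0407,-0.1857],-0.694,0],[[-0.0864,-0.0406,-0.2174],-0.809,0],[[-0.0923,-0.0405,-0.2491],-0.924,0],[[-0.0983,-0.0404,-0.2808],-1.04,0],[[-0.1037,-0.0363,-0.3045],-1.151,0],[[-0.1091,-0.0323,-0.3282],-1.263,0],[[-0.1146,-0.0282,-0.3519],-1.375,0],[[-0.12,-0.0241,-0.3756],-1.486,0],[[-0.1255,-0.0201,-0.3993],-1.598,0],[[-0.1556,-0.0152,-0.4],-1.694,0],[[-0.1857,-0.0102,-0.4007],-1.79,0],[[-0.1857,-0.0102,-0.4007],-1.79,0]]
```

Call:
play_rows:
  series:
    - [[-0.017, -0.01, -0.031], -0.116, 0]
    - [[-0.034, -0.02, -0.061], -0.232, 0]
    - [[-0.052, -0.031, -0.092], -0.348, 0]
    - [[-0.069, -0.041, -0.122], -0.464, 0]
    - [[-0.075, -0.041, -0.154], -0.579, 0]
    - [[-0.081, -0.041, -0.186], -0.694, 0]
    - [[-0.086, -0.041, -0.217], -0.809, 0]
    - [[-0.092, -0.04, -0.249], -0.924, 0]
    - [[-0.098, -0.04, -0.281], -1.04, 0]
    - [[-0.104, -0.036, -0.305], -1.151, 0]
    - [[-0.109, -0.032, -0.328], -1.263, 0]
    - [[-0.115, -0.028, -0.352], -1.375, 0]
    - [[-0.12, -0.024, -0.376], -1.486, 0]
    - [[-0.126, -0.02, -0.399], -1.598, 0]
    - [[-0.156, -0.015, -0.4], -1.694, 0]
    - [[-0.186, -0.01, -0.4], -1.79, 0]
    - [[-0.186, -0.01, -0.4], -1.79, 0]
    - [[-0.186, -0.01, -0.4], -1.79, 0]

```text
clock: 3.9
eef_pos: [490.6, 104.0, 190.3]
eef_rot: [-1.573, 0.004, -1.293]
wrist_force: [0.6, 0.3, 0.2]
finger_gap: 93.9
```

Run:
```python
from h import *
c=cam('wrist');a=shot('wrist','w3.png');print(-c[1].T@c[2],st()['clock'],st()['eef_pos'])
import pickle;pickle.dump(c,open('w3.pkl','wb'))
```

```text
[467.38073721 181.42212131 370.90403227] 3.95 [490.20651478 104.03458118 190.46244533]
```

View pics/w3.png

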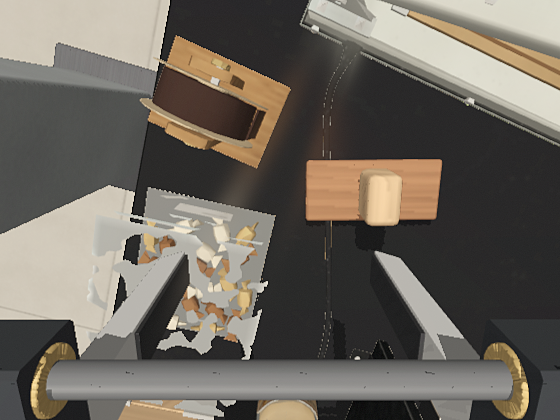

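The board plate is at (306..441, 160..220) and its block top at about (382,185), in clear view. The bin and reel are to its left.

Run:
```python
from h import *
import pickle;c=pickle.load(open('w3.pkl','rb'))
np.set_printoptions(precision=1,suppress=True)
a=cv2.imread('pics/w3.png');h=cv2.cvtColor(a,cv2.COLOR_BGR2HSV)
m=((h[...,0]<18)&(h[...,1]>70)&(h[...,2]>90)).astype(np.uint8);m[:150]=0;m[235:]=0;m[:,:295]=0;m[:,455:]=0
cs=max(cv2.findContours(m,0,2)[0],key=cv2.contourArea);hull=cv2.convexHull(cs)
q=cv2.approxPolyDP(hull,5,True)[:,0];print(q)
# edges left/top/right by plane -> cast
P=plane('',q.astype(float),13,c);print(P)
P=plane('',[(306,160),(441,160),(438,219.5),(306,220.5)],13,c);print(P.mean(0),np.linalg.norm(P-np.roll(P,1,0),axis=1),np.degrees(np.arctan2(*(P[1]-P[0])[[1,0]])),np.degrees(np.arctan2(*(P[2]-P[3])[[1,0]])))
rows([(571,128,190,16.2,3),(571,128,140,16.2,2),(571,128,90,16.2,2)],0)
```

```text
[[441 160]
 [433 219]
 [370 225]
 [306 218]
 [308 160]]
[[627.5 176.6  13. ]
 [642.6 120.1  13. ]
 [584.6  96.9  13. ]
 [521.2  86.3  13. ]
 [506.1 141.8  13. ]]
[575.3 130.7  13. ] [ 60.1 128.2  59.1 131. ] 15.998811840729164 16.478729010926358
7 [[[-0.0003,0.0001,0.0281],-0.002,0],[[-0.0006,0.0002,0.0562],-0.003,0],[[-0.0009,0.0004,0.0843],-0.005,0],[[-0.0008,0.0254,0.0843],-0.005,0],[[-0.0007,0.0504,0.0843],-0.005,0],[[-0.0006,0.0754,0.0844],-0.005,0],[[-0.0005,0.1004,0.0844],-0.005,0]]
```

Run:
```python
from h import *
import pickle;c=pickle.load(open('w3.pkl','rb'))
a=cv2.imread('pics/w3.png')
print(plane('',[(362,171),(402,171),(402,199),(362,199),(382,185)],57,c).round(1))
g=a[150:235,382,0].astype(int);print(list(g));print(list(a[185,350:415,0].astype(int)))
rows([(575,130,190,16.2,3),(575,130,90,16.2,4),(575,130,25,16.2,2),(575,130,19,16.2,1)],0)
```

```text
[[547.7 150.4  57. ]
 [579.9 159.6  57. ]
 [588.7 137.   57. ]
 [555.7 127.5  57. ]
 [568.  143.7  57. ]]
[np.int64(39), np.int64(40), np.int64(41), np.int64(40), np.int64(42), np.int64(40), np.int64(39), np.int64(41), np.int64(38), np.int64(63), np.int64(94), np.int64(106), np.int64(107), np.int64(107), np.int64(108), np.int64(109), np.int64(109), np.int64(108), np.int64(112), np.int64(119), np.int64(120), np.int64(129), np.int64(130), np.int64(122), np.int64(120), np.int64(127), np.int64(144), np.int64(165), np.int64(171), np.int64(170), np.int64(170), np.int64(169), np.int64(171), np.int64(171), np.int64(171), np.int64(171), np.int64(172), np.int64(171), np.int64(171), np.int64(171), np.int64(171), np.int64(171), np.int64(170), np.int64(170), np.int64(170), np.int64(170), np.int64(170), np.int64(170), np.int64(170), np.int64(170), np.int64(170), np.int64(169), np.int64(169), np.int64(169), np.int64(170), np.int64(170), np.int64(170), np.int64(170), np.int64(170), np.int64(169), np.int64(168), np.int64(169), np.int64(169), np.int64(168), np.int64(167), np.int64(167), np.int64(167),
[... 881 characters left out ...]
, np.int64(163), np.int64(162), np.int64(164), np.int64(164), np.int64(164), np.int64(163), np.int64(155), np.int64(148), np.int64(142), np.int64(138), np.int64(89), np.int64(105), np.int64(103), np.int64(103), np.int64(105), np.int64(105), np.int64(105), np.int64(104), np.int64(104), np.int64(103), np.int64(104), np.int64(103), np.int64(104)]
10 [[[-0.0006,0.0001,0.0296],-0.002,0],[[-0.0012,0.0002,0.0591],-0.003,0],[[-0.0017,0.0003,0.0887],-0.005,0],[[-0.0016,0.0253,0.0887],-0.005,0],[[-0.0015,0.0503,0.0887],-0.005,0],[[-0.0014,0.0753,0.0888],-0.005,0],[[-0.0013,0.1003,0.0888],-0.005,0],[[-0.0012,0.1328,0.0888],-0.005,0],[[-0.0011,0.1653,0.0889],-0.005,0],[[-0.0011,0.1713,0.0889],-0.005,0]]
```

Call:
play_rows:
  series:
    - [[-0.001, 0, 0.03], -0.002, 0]
    - [[-0.001, 0, 0.06], -0.005, 0]
    - [[-0.002, 0, 0.089], -0.005, 0]
    - [[-0.002, 0.025, 0.089], -0.005, 0]
    - [[-0.001, 0.05, 0.089], -0.005, 0]
    - [[-0.001, 0.075, 0.089], -0.005, 0]
    - [[-0.001, 0.1, 0.089], -0.005, 0]
    - [[-0.001, 0.133, 0.089], -0.005, 0]
    - [[-0.001, 0.165, 0.089], -0.005, 0]
    - [[-0.001, 0.171, 0.089], -0.005, 0]
    - [[-0.001, 0.171, 0.089], -0.005, 0]
    - [[-0.001, 0.171, 0.089], -0.005, 0]

```text
clock: 5.15
eef_pos: [576.0, 130.0, 21.5]
eef_rot: [-1.57, 0.004, -1.289]
wrist_force: [-0.2, 0.8, 0.1]
finger_gap: 94.0
```

Call:
play_rows:
  series:
    - [[0, 0, 0], 0, 1]
    - [[0, 0, 0], 0, 1]
    - [[0, 0, 0], 0, 1]
    - [[0, 0, 0], 0, 1]
    - [[0, 0, 0], 0, 1]
    - [[0, 0, 0], 0, 1]
    - [[0, 0, 0], 0, 1]
    - [[0, 0, 0], 0, 1]
  squeeze: 50

```text
clock: 5.95
eef_pos: [576.0, 130.0, 21.5]
eef_rot: [-1.57, 0.004, -1.289]
wrist_force: [0.7, 0.1, 0.2]
finger_gap: 33.4
```

Call:
play_rows:
  series:
    - [[0, 0, 0], 0, 1]
    - [[0, 0, 0], 0, 1]
    - [[0, 0, 0], 0, 1]
  squeeze: 50

```text
clock: 6.25
eef_pos: [576.1, 130.1, 21.5]
eef_rot: [-1.569, 0.004, -1.289]
wrist_force: [0.6, -0.5, -0.6]
finger_gap: 29.9
```

Run:
```python
from h import *
for i in range(1):
  s=st();print(s['eef_pos'],s['eef_rot'],s['wrist_force'],s['finger_gap'])
rows([(576,130,60,16.2,2),(565,128,170,16.2,4),(440,110,200,10,4),(430,60,200,-5,2)],1)
```

```text
[576.06205536 130.0721834   21.4737637 ] [-1.56944723  0.00354773 -1.28855315] [ 0.61725772 -0.46176356 -0.63904263] 29.936980821809925
12 [[[-0.0,-0.0193,-0.0],-0.0,1],[[-0.0001,-0.0385,-0.0],-0.001,1],[[-0.0005,-0.066,-0.0028],-0.001,1],[[-0.0009,-0.0935,-0.0055],-0.001,1],[[-0.0012,-0.121,-0.0083],-0.001,1],[[-0.0016,-0.1485,-0.011],-0.001,1],[[-0.006,-0.1561,-0.0423],0.027,1],[[-0.0104,-0.1636,-0.0735],0.054,1],[[-0.0148,-0.1711,-0.1048],0.081,1],[[-0.0193,-0.1786,-0.136],0.108,1],[[0.0034,-0.1787,-0.1478],0.239,1],[[0.026,-0.1788,-0.1596],0.37,1]]
```

Call:
play_rows:
  series:
    - [[0, -0.01, 0], 0, 1]
    - [[0, -0.025, 0], 0, 1]
    - [[0, -0.045, 0], 0, 1]
    - [[0, -0.07, -0.003], 0, 1]
    - [[-0.001, -0.095, -0.005], 0, 1]
    - [[-0.001, -0.121, -0.008], 0, 1]
    - [[-0.002, -0.149, -0.011], 0, 1]
    - [[-0.006, -0.156, -0.042], 0.027, 1]
    - [[-0.01, -0.164, -0.073], 0.054, 1]
    - [[-0.015, -0.171, -0.105], 0.081, 1]
    - [[-0.019, -0.179, -0.136], 0.108, 1]
    - [[0.003, -0.179, -0.148], 0.239, 1]
    - [[0.026, -0.179, -0.16], 0.37, 1]
    - [[0.026, -0.179, -0.16], 0.37, 1]
    - [[0.026, -0.179, -0.16], 0.37, 1]

```text
clock: 7.75
eef_pos: [429.6, 59.7, 201.2]
eef_rot: [-1.569, 0.004, -1.658]
wrist_force: [-0.5, 1.0, -3.2]
finger_gap: 29.8
```

Run:
```python
from h import *
import pickle
np.set_printoptions(precision=2,suppress=True)
c=cam('wrist');a=shot('wrist','w4.png');s=st();print(s['eef_pos'],s['eef_rot'],s['wrist_force'],s['moment'],s['finger_gap'])
# tin pose from w2
c=pickle.load(open('w2.pkl','rb'));b=cv2.imread('pics/w2.png')
for r in (40,66,90):print(r,[int(v) for v in b[r,238:250].max(1)],[int(v) for v in b[r,312:326].max(1)])
```

```text
[429.7   60.08 200.93] [-1.57  0.   -1.66] [-0.83  0.01 -2.41] [-0.   -0.11  0.01] 29.660161620431595
40 [51, 51, 50, 43, 62, 157, 224, 218, 220, 220, 221, 228] [167, 168, 160, 160, 154, 153, 148, 112, 78, 85, 85, 86, 87, 88]
66 [221, 221, 221, 221, 222, 220, 204, 212, 222, 224, 222, 232] [172, 171, 164, 165, 159, 158, 151, 150, 161, 160, 160, 160, 160, 160]
90 [209, 209, 209, 209, 209, 210, 209, 201, 209, 220, 220, 218] [167, 161, 159, 154, 155, 155, 141, 143, 147, 147, 148, 148, 150, 151]
```

Run:
```python
from h import *
import pickle;c=pickle.load(open('w2.pkl','rb'))
K,Rm,t=c;C=-Rm.T@t
y=np.radians(3.24);ex=np.array([np.cos(y),np.sin(y),0]);ey=np.array([-np.sin(y),np.cos(y),0])
def ang(u,v):
    d=Rm.T@np.linalg.solve(K,[u,v,1]);return np.arctan2(d@ey,-d[2])
for r,l,rr in((40,242.5,319.5),(66,244,319),(90,245,318.6)):
    a=ang(l,r);b=ang(rr,r);m=(a+b)/2;D=28.7/np.sin(abs(a-b)/2)
    print(r,'axis ey',(C@ey+D*np.sin(m)).round(1),'z',(C[2]-D*np.cos(m)).round(1),'m',m.round(3))
for z0 in(2,6,10):
    rib=plane('',[(201.5,45),(205,105)],z0+13.5,c)@ey;st_=plane('',[(122,35),(125,66),(129,105)],z0+48,c)@ey
    Cz=C[2]-(z0+38.7)
    ax=[C@ey+Cz*np.tan((ang(l,r)+ang(rr,r))/2) for r,l,rr in((40,242.5,319.5),(66,244,319),(90,245,318.6))]
    lip=plane('',[(420,37),(417.5,98)],z0+17,c)@ey
    print(z0,'rib',rib.round(1),'stop',st_.round(1),'tin',np.round(ax,1),'lip',lip.round(1),'tin-rib',(np.mean(ax)-rib.mean()).round(1))
# lane centre x
    u=plane('',[(225,19.3),(390,20),(225,127.6),(390,128.3)],31,c)@ex;
print('ex mid',u)
# tin ends rows ~ top z
```

```text
40 axis ey -323.8 z 50.2 m 0.001
66 axis ey -324.2 z 47.6 m -0.001
90 axis ey -324.6 z 47.1 m -0.002
2 rib [-257.2 -257.7] stop [-204.9 -204.7 -204.6] tin [-323.8 -324.3 -324.6] lip [-438.  -441.1] tin-rib -66.7
6 rib [-258.  -258.5] stop [-206.4 -206.2 -206.2] tin [-323.8 -324.3 -324.6] lip [-436.6 -439.7] tin-rib -66.0
10 rib [-258.8 -259.2] stop [-208.  -207.8 -207.7] tin [-323.8 -324.2 -324.6] lip [-435.3 -438.3] tin-rib -65.2
ex mid [453.34145107 453.28030635 370.3364212  370.38194144]
```

Run:
```python
from h import *
print('bin right edge',plane('top',[(318,213),(318,262)],117).round(0), plane('top',[(434,217)],30))
rows([(425,-20,185,-30,2),(425,-160,180,-60,4),(431.8,-342,180,-86.76,5),(431.8,-342,180,-86.76,2),(431.8,-342,115,-86.76,3),(431.8,-342,115,-86.76,2)],1)
```

```text
bin right edge [[479. -92. 117.]
 [346. -83. 117.]] [[ 477.35904589 -440.68184404   30.        ]]
18 [[[0.0401,0.0078,0.0011],0.219,1],[[0.0803,0.0156,0.0022],0.437,1],[[0.1151,0.0167,0.0052],0.568,1],[[0.15,0.0178,0.0083],0.699,1],[[0.1849,0.0189,0.0113],0.83,1],[[0.2197,0.02,0.0143],0.961,1],[[0.2559,0.0199,0.0188],1.054,1],[[0.292,0.0198,0.0233],1.148,1],[[0.3282,0.0196,0.0278],1.241,1],[[0.3643,0.0195,0.0323],1.334,1],[[0.4005,0.0193,0.0368],1.428,1],[[0.4005,0.0193,0.0368],1.428,1],[[0.4005,0.0193,0.0368],1.428,1],[[0.4006,0.041,0.0368],1.428,1],[[0.4007,0.0627,0.0368],1.428,1],[[0.4007,0.0843,0.0367],1.428,1],[[0.4007,0.0843,0.0367],1.428,1],[[0.4007,0.0843,0.0367],1.428,1]]
```

Run:
```python
from h import *
import pickle;c=pickle.load(open('w2.pkl','rb'));d=pickle.load(open('w3.pkl','rb'))
for z in(0,60,117):print(z,plane('',[(20,10),(37,132)],z,c).round(0).tolist(),plane('',[(148,188),(275,214),(262,300),(240,357)],z,d).round(0).tolist())
```

```text
0 [[471.0, -74.0, -0.0], [369.0, -76.0, 0.0]] [[361.0, 69.0, 0.0], [491.0, 78.0, 0.0], [504.0, -20.0, 0.0], [499.0, -98.0, 0.0]]
60 [[460.0, -112.0, 60.0], [375.0, -114.0, 60.0]] [[378.0, 87.0, 60.0], [487.0, 95.0, 60.0], [498.0, 12.0, 60.0], [494.0, -53.0, 60.0]]
117 [[450.0, -148.0, 117.0], [381.0, -150.0, 117.0]] [[395.0, 104.0, 117.0], [484.0, 111.0, 117.0], [493.0, 43.0, 117.0], [489.0, -10.0, 117.0]]
```

Call:
play_rows:
  series:
    - [[0.04, 0.008, 0.001], 0.14, 1]
    - [[0.08, 0.016, 0.002], 0.28, 1]
    - [[0.115, 0.017, 0.005], 0.42, 1]
    - [[0.15, 0.018, 0.008], 0.56, 1]
    - [[0.185, 0.019, 0.011], 0.7, 1]
    - [[0.22, 0.02, 0.014], 0.84, 1]
    - [[0.256, 0.02, 0.019], 0.98, 1]
    - [[0.292, 0.02, 0.023], 1.12, 1]
    - [[0.328, 0.02, 0.028], 1.24, 1]
    - [[0.364, 0.02, 0.032], 1.36, 1]
    - [[0.4, 0.02, 0.037], 1.428, 1]
    - [[0.4, 0.02, 0.037], 1.428, 1]
    - [[0.4, 0.02, 0.037], 1.428, 1]
    - [[0.4, 0.041, 0.037], 1.428, 1]
    - [[0.4, 0.063, 0.037], 1.428, 1]
    - [[0.4, 0.084, 0.037], 1.428, 1]
    - [[0.4, 0.084, 0.037], 1.428, 1]
    - [[0.4, 0.084, 0.037], 1.428, 1]

```text
clock: 9.6
eef_pos: [432.7, -340.5, 116.1]
eef_rot: [-1.575, 0.002, -3.083]
wrist_force: [0.3, 0.5, -1.9]
finger_gap: 29.8
```

Run:
```python
from h import *
shot('wrist','w5.png');s=st();print(s['eef_pos'],s['eef_rot'],s['wrist_force'],s['moment'],s['finger_gap'])
```

```text
[ 432.81710855 -340.93716665  116.64451919] [-1.57374684e+00  2.54552729e-03 -3.08372645e+00] [-0.2065312  -0.28533406 -2.35096288] [ 0.00592783 -0.01883218 -0.03724734] 30.29905499070902
```

View pics/w5.png

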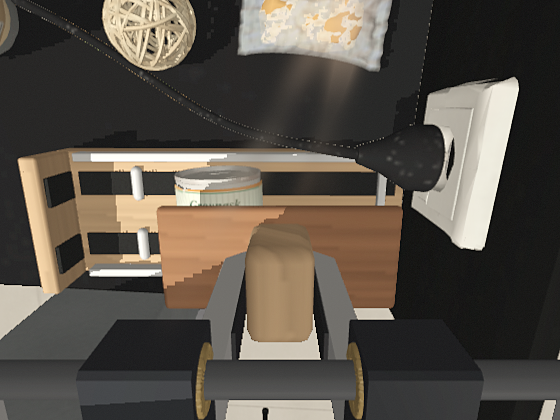

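The board is straight over the lane, with the tin under its front (left) end. I'll hold for a moment to check how steady the readings are before descending.

Call:
play_rows:
  series:
    - [[0, 0.01, 0], 0, 1]
    - [[0, 0.01, 0], 0, 1]
    - [[0, 0.01, 0], 0, 1]

```text
clock: 9.95
eef_pos: [432.9, -340.8, 106.8]
eef_rot: [-1.574, 0.003, -3.084]
wrist_force: [0.5, -0.6, -1.5]
finger_gap: 29.7
```

Call:
play_rows:
  series:
    - [[0, 0.002, 0], 0, 1]
    - [[0, 0.004, 0], 0, 1]
    - [[0, 0.004, 0], 0, 1]

```text
clock: 10.25
eef_pos: [432.8, -340.8, 102.5]
eef_rot: [-1.574, 0.002, -3.084]
wrist_force: [-0.7, -0.4, -2.5]
finger_gap: 29.9
```

Call:
play_rows:
  series:
    - [[0, 0.001, 0], 0, 1]
    - [[0, 0.002, 0], 0, 1]
    - [[0, 0.003, 0], 0, 1]
    - [[0, 0.003, 0], 0, 1]

```text
clock: 10.65
eef_pos: [432.7, -340.7, 99.4]
eef_rot: [-1.574, 0.002, -3.084]
wrist_force: [-0.0, -0.3, -1.6]
finger_gap: 29.5
```

Call:
play_rows:
  series:
    - [[0, 0.0005, 0], 0, 1]
    - [[0, 0.001, 0], 0, 1]
    - [[0, 0.001, 0], 0, 1]

```text
clock: 10.95
eef_pos: [432.8, -340.8, 98.5]
eef_rot: [-1.574, 0.002, -3.084]
wrist_force: [-0.4, -1.2, -0.8]
finger_gap: 29.6
```

Call:
play_rows:
  series:
    - [[0, 0.0005, 0], 0, 1]
    - [[0, 0.0005, 0], 0, 1]

```text
clock: 11.15
eef_pos: [432.8, -340.9, 98.2]
eef_rot: [-1.574, 0.003, -3.084]
wrist_force: [-0.5, 0.5, 2.6]
finger_gap: 29.8
```

Call:
play_rows:
  series:
    - [[0, 0.0002, 0], 0, 1]
    - [[0, 0.0003, 0], 0, 1]

```text
clock: 11.35
eef_pos: [432.9, -341.0, 98.1]
eef_rot: [-1.573, 0.003, -3.084]
wrist_force: [-0.9, -0.2, 2.6]
finger_gap: 29.9
```

Call:
play_rows:
  series:
    - [[0, 0, -0.001], 0, 1]
    - [[0, 0, -0.003], 0, 1]
    - [[0, 0, -0.005], 0, 1]
    - [[0, 0, -0.007], 0, 1]
    - [[0, 0, -0.009], 0, 1]
    - [[0, 0, -0.01], 0, 1]

```text
clock: 11.95
eef_pos: [432.2, -330.8, 98.2]
eef_rot: [-1.573, 0.003, -3.084]
wrist_force: [-1.9, -0.2, 3.1]
finger_gap: 30.0
```

Call:
play_rows:
  series:
    - [[0, 0.0003, -0.002], 0, 1]
    - [[0, 0.0005, -0.004], 0, 1]
    - [[0, 0.0005, -0.006], 0, 1]
    - [[0, 0.0005, -0.008], 0, 1]
    - [[0, 0.0005, -0.01], 0, 1]
    - [[0, 0.0005, -0.012], 0, 1]
    - [[0, 0.0005, -0.014], 0, 1]
    - [[0, 0.0005, -0.015], 0, 1]

```text
clock: 12.75
eef_pos: [431.2, -315.7, 97.9]
eef_rot: [-1.573, 0.002, -3.083]
wrist_force: [-4.2, -0.2, 6.0]
finger_gap: 29.5
```

Call:
play_rows:
  series:
    - [[0.0002, 0, -0.002], 0, 1]
    - [[0.0003, 0, -0.004], 0, 1]
    - [[0.0005, 0, -0.006], 0, 1]
    - [[0.0006, 0, -0.008], 0, 1]
    - [[0.0006, 0, -0.01], 0, 1]
    - [[0.0007, 0, -0.012], 0, 1]
    - [[0.0007, 0, -0.014], 0, 1]
    - [[0.0008, 0, -0.016], 0, 1]
    - [[0.0008, 0, -0.018], 0, 1]
    - [[0.0008, 0, -0.02], 0, 1]

```text
clock: 13.75
eef_pos: [429.3, -295.6, 98.0]
eef_rot: [-1.573, 0.002, -3.083]
wrist_force: [-1.5, -0.4, 5.2]
finger_gap: 29.9
```

Call:
play_rows:
  series:
    - [[0.0001, 0.0001, -0.002], 0, 1]
    - [[0.0001, 0.0001, -0.004], 0, 1]
    - [[0.0002, 0.0001, -0.006], 0, 1]
    - [[0.0002, 0.0001, -0.008], 0, 1]
    - [[0.0003, 0.0001, -0.01], 0, 1]
    - [[0.0003, 0.0001, -0.012], 0, 1]
    - [[0.0004, 0.0002, -0.014], 0, 1]
    - [[0.0004, 0.0002, -0.016], 0, 1]
    - [[0.0005, 0.0002, -0.018], 0, 1]
    - [[0.0005, 0.0002, -0.02], 0, 1]
    - [[0.0006, 0.0002, -0.022], 0, 1]
    - [[0.0006, 0.0002, -0.024], 0, 1]
    - [[0.0006, 0.0002, -0.025], 0, 1]

```text
clock: 15.05
eef_pos: [427.4, -270.6, 98.0]
eef_rot: [-1.573, 0.003, -3.083]
wrist_force: [-1.4, -0.6, 5.5]
finger_gap: 29.9
```

Run:
```python
from h import *
a=shot('wrist','w6.png');a=shot('wrist','w6.png');s=st();print(s['eef_pos'],s['wrist_force'],s['clock'])
import pickle;pickle.dump(cam('wrist'),open('w6.pkl','wb'))
```

```text
[ 427.38451786 -270.58483502   98.03926748] [-0.98480915 -0.68476057  5.50372609] 15.15
```

View pics/w6.png

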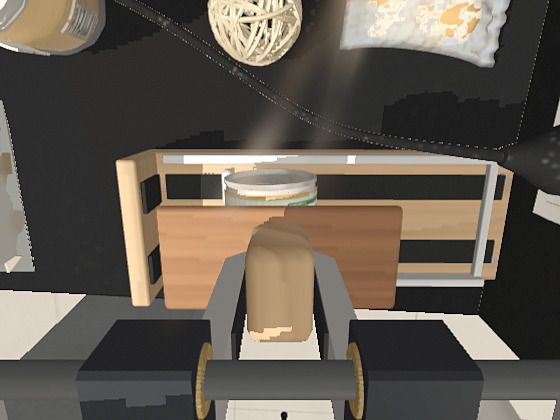

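The tin rolled along with the board. Its far rim spans u≈224..317 (centre about 271), and it isn't touching the guides. The honey jar and the ball haven't moved. I'll work out where the tin is relative to the rib.

Run:
```python
from h import *
import pickle
c=pickle.load(open('w6.pkl','rb'));K,Rm,t=c;C=-Rm.T@t
y=np.radians(3.24);ex=np.array([np.cos(y),np.sin(y),0]);ey=np.array([-np.sin(y),np.cos(y),0])
# intersect rays with vertical plane ex.p = X (far tin end)
for X in(446,448,450):
  for uv in((224.5,186),(316.5,186),(270.5,170)):
    d=Rm.T@np.linalg.solve(K,[uv[0],uv[1],1]);P=C+d*((X-C@ex)/(d@ex));print(X,uv,'ey',round(P@ey,1),'z',round(P[2],1))
a=cv2.imread('pics/w6.png')
print([int(v) for v in a[186,215:232].max(1)],[int(v) for v in a[186,308:324].max(1)])
s=st();print('board ey',s['eef_pos']@ey,'ex',s['eef_pos']@ex)
```

```text
446 (224.5, 186) ey -262.5 z 65.6
446 (316.5, 186) ey -315.7 z 64.8
446 (270.5, 170) ey -287.7 z 8.5
448 (224.5, 186) ey -263.9 z 75.3
448 (316.5, 186) ey -314.7 z 74.5
448 (270.5, 170) ey -288.0 z 20.7
450 (224.5, 186) ey -265.4 z 84.9
450 (316.5, 186) ey -313.7 z 84.1
450 (270.5, 170) ey -288.3 z 32.9
[68, 71, 77, 78, 79, 78, 100, 201, 255, 255, 255, 161, 133, 195, 223, 233, 233] [178, 177, 169, 163, 161, 158, 142, 119, 93, 107, 54, 56, 55, 57, 56, 57]
board ey -294.30746533020977 ex 411.40830679899284
```

Call:
play_rows:
  series:
    - [[0, 0, -0.002], 0, 1]
    - [[0.0001, -0.0001, -0.004], 0, 1]
    - [[0.0001, -0.0001, -0.006], 0, 1]
    - [[0.0002, -0.0001, -0.008], 0, 1]
    - [[0.0002, -0.0001, -0.01], 0, 1]
    - [[0.0003, -0.0001, -0.012], 0, 1]
    - [[0.0003, -0.0001, -0.014], 0, 1]
    - [[0.0004, -0.0001, -0.016], 0, 1]
    - [[0.0004, -0.0001, -0.018], 0, 1]
    - [[0.0005, -0.0001, -0.02], 0, 1]
    - [[0.0005, -0.0001, -0.022], 0, 1]
    - [[0.0006, -0.0001, -0.024], 0, 1]

```text
clock: 16.35
eef_pos: [425.4, -246.5, 98.2]
eef_rot: [-1.573, 0.003, -3.083]
wrist_force: [-0.4, -0.1, 4.4]
finger_gap: 29.6
```

Call:
play_rows:
  series:
    - [[0, 0, -0.001], 0, 1]
    - [[0, 0, -0.002], 0, 1]
    - [[0, 0, -0.003], 0, 1]

```text
clock: 16.65
eef_pos: [425.2, -243.4, 98.2]
eef_rot: [-1.573, 0.003, -3.083]
wrist_force: [-0.5, 0.4, 3.9]
finger_gap: 29.5
```

Call:
play_rows:
  series:
    - [[0, 0, -0.0007], 0, 1]
    - [[0, 0, -0.0014], 0, 1]
    - [[0, 0, -0.002], 0, 1]

```text
clock: 16.95
eef_pos: [425.1, -241.4, 98.2]
eef_rot: [-1.573, 0.003, -3.083]
wrist_force: [-1.6, 0.9, 4.9]
finger_gap: 29.8
```

Call:
play_rows:
  series:
    - [[0, 0, -0.0007], 0, 1]
    - [[0, 0, -0.0014], 0, 1]
    - [[0, 0, -0.002], 0, 1]

```text
clock: 17.25
eef_pos: [424.9, -239.3, 98.2]
eef_rot: [-1.573, 0.003, -3.083]
wrist_force: [-0.7, -0.2, 3.4]
finger_gap: 29.7
```

Call:
play_rows:
  series:
    - [[0, 0.0001, -0.0007], 0, 1]
    - [[0, 0.0001, -0.0014], 0, 1]
    - [[0, 0.0001, -0.002], 0, 1]

```text
clock: 17.55
eef_pos: [424.8, -237.5, 98.2]
eef_rot: [-1.572, 0.003, -3.083]
wrist_force: [-2.4, -2.9, 5.2]
finger_gap: 29.5
```

Call:
play_rows:
  series:
    - [[0, -0.0002, -0.0008], 0, 1]
    - [[0, -0.0004, -0.0016], 0, 1]
    - [[0, -0.0005, -0.0024], 0, 1]
    - [[0, -0.0006, -0.003], 0, 1]

```text
clock: 17.95
eef_pos: [424.6, -234.6, 98.8]
eef_rot: [-1.572, 0.003, -3.083]
wrist_force: [-3.2, -2.3, 6.1]
finger_gap: 30.2
```

Call:
play_rows:
  series:
    - [[0.0001, -0.0002, -0.0008], 0, 1]
    - [[0.0002, -0.0003, -0.0016], 0, 1]
    - [[0.0003, -0.0005, -0.0024], 0, 1]
    - [[0.0003, -0.0006, -0.003], 0, 1]

```text
clock: 18.35
eef_pos: [424.1, -231.5, 99.5]
eef_rot: [-1.572, 0.003, -3.083]
wrist_force: [-2.2, -2.9, 5.1]
finger_gap: 29.6
```

Call:
play_rows:
  series:
    - [[0.0001, -0.0002, -0.001], 0, 1]
    - [[0.0001, -0.0003, -0.002], 0, 1]
    - [[0.0002, -0.0005, -0.003], 0, 1]
    - [[0.0002, -0.0006, -0.004], 0, 1]

```text
clock: 18.75
eef_pos: [423.8, -227.4, 100.1]
eef_rot: [-1.572, 0.003, -3.083]
wrist_force: [-0.6, -2.1, 5.5]
finger_gap: 29.7
```

Call:
play_rows:
  series:
    - [[0, -0.0001, -0.001], 0, 1]
    - [[0.0001, -0.0003, -0.002], 0, 1]
    - [[0.0001, -0.0004, -0.003], 0, 1]
    - [[0.0002, -0.0005, -0.004], 0, 1]
    - [[0.0002, -0.0006, -0.005], 0, 1]

```text
clock: 19.25
eef_pos: [423.4, -222.3, 100.8]
eef_rot: [-1.572, 0.003, -3.083]
wrist_force: [0.3, 0.3, 4.7]
finger_gap: 29.8
```

Call:
play_rows:
  series:
    - [[0, -0.0001, -0.001], 0, 1]
    - [[0, -0.0002, -0.002], 0, 1]
    - [[0.0001, -0.0003, -0.003], 0, 1]
    - [[0.0001, -0.0003, -0.004], 0, 1]
    - [[0.0001, -0.0004, -0.005], 0, 1]
    - [[0.0001, -0.0004, -0.006], 0, 1]

```text
clock: 19.85
eef_pos: [422.9, -216.3, 101.2]
eef_rot: [-1.572, 0.003, -3.083]
wrist_force: [-0.1, -0.5, 5.7]
finger_gap: 29.5
```

Call:
play_rows:
  series:
    - [[0, -0.0001, -0.001], 0, 1]
    - [[0, -0.0001, -0.002], 0, 1]
    - [[0, -0.0002, -0.003], 0, 1]
    - [[0, -0.0002, -0.004], 0, 1]
    - [[0.0001, -0.0002, -0.005], 0, 1]

```text
clock: 20.35
eef_pos: [422.6, -211.2, 101.5]
eef_rot: [-1.572, 0.003, -3.083]
wrist_force: [0.1, -0.5, 5.1]
finger_gap: 29.7
```

Call:
play_rows:
  series:
    - [[0, 0, -0.001], 0, 1]
    - [[0, 0, -0.002], 0, 1]
    - [[0, 0, -0.003], 0, 1]
    - [[0, 0, -0.004], 0, 1]

```text
clock: 20.75
eef_pos: [422.4, -207.1, 101.5]
eef_rot: [-1.572, 0.003, -3.083]
wrist_force: [-0.2, -0.3, 5.3]
finger_gap: 29.7
```

Call:
play_rows:
  series:
    - [[0, 0, -0.001], 0, 1]
    - [[0, 0, -0.002], 0, 1]
    - [[0, 0.0001, -0.003], 0, 1]
    - [[0, 0.0001, -0.004], 0, 1]
    - [[0, 0.0001, -0.005], 0, 1]

```text
clock: 21.25
eef_pos: [422.0, -201.9, 101.4]
eef_rot: [-1.572, 0.003, -3.083]
wrist_force: [-0.1, 0.8, 5.6]
finger_gap: 29.8
```

Call:
play_rows:
  series:
    - [[0, 0.0001, -0.001], 0, 1]
    - [[0, 0.0001, -0.002], 0, 1]
    - [[0, 0.0002, -0.003], 0, 1]
    - [[0, 0.0003, -0.004], 0, 1]
    - [[0, 0.0003, -0.005], 0, 1]

```text
clock: 21.75
eef_pos: [421.7, -196.7, 101.1]
eef_rot: [-1.573, 0.003, -3.083]
wrist_force: [-0.2, 0.9, 5.2]
finger_gap: 29.9
```

Call:
play_rows:
  series:
    - [[0, 0.0001, -0.001], 0, 1]
    - [[0, 0.0002, -0.002], 0, 1]
    - [[0, 0.0003, -0.003], 0, 1]
    - [[0, 0.0004, -0.004], 0, 1]

```text
clock: 22.15
eef_pos: [421.4, -192.4, 100.6]
eef_rot: [-1.573, 0.003, -3.083]
wrist_force: [0.5, 0.3, 5.2]
finger_gap: 29.4
```

Call:
play_rows:
  series:
    - [[0, 0.0001, -0.001], 0, 1]
    - [[0, 0.0003, -0.002], 0, 1]
    - [[0, 0.0004, -0.003], 0, 1]
    - [[0, 0.0005, -0.004], 0, 1]

```text
clock: 22.55
eef_pos: [421.1, -188.1, 100.1]
eef_rot: [-1.573, 0.003, -3.083]
wrist_force: [1.5, 1.9, 6.2]
finger_gap: 30.0
```

Call:
play_rows:
  series:
    - [[0, 0.0002, -0.001], 0, 1]
    - [[0, 0.0003, -0.002], 0, 1]
    - [[0, 0.0005, -0.003], 0, 1]
    - [[0, 0.0007, -0.004], 0, 1]

```text
clock: 22.95
eef_pos: [420.8, -183.7, 99.3]
eef_rot: [-1.574, 0.002, -3.083]
wrist_force: [0.1, 1.8, 5.7]
finger_gap: 29.4
```

Call:
play_rows:
  series:
    - [[0, 0.0002, -0.001], 0, 1]
    - [[0, 0.0004, -0.002], 0, 1]
    - [[0, 0.0006, -0.003], 0, 1]

```text
clock: 23.25
eef_pos: [420.6, -180.4, 98.7]
eef_rot: [-1.575, 0.002, -3.083]
wrist_force: [0.7, 0.5, 6.1]
finger_gap: 29.8
```

Call:
play_rows:
  series:
    - [[0, 0.0002, -0.001], 0, 1]
    - [[0, 0.0004, -0.002], 0, 1]
    - [[0, 0.0005, -0.0025], 0, 1]

```text
clock: 23.55
eef_pos: [420.2, -177.6, 98.1]
eef_rot: [-1.575, 0.002, -3.082]
wrist_force: [-1.3, 0.2, 5.8]
finger_gap: 29.6
```

Call:
play_rows:
  series:
    - [[0, 0.0001, -0.001], 0, 1]
    - [[0, 0.0002, -0.002], 0, 1]

```text
clock: 23.75
eef_pos: [420.0, -175.5, 98.0]
eef_rot: [-1.575, 0.001, -3.082]
wrist_force: [-2.4, -2.1, 7.0]
finger_gap: 29.8
```

Call:
play_rows:
  series:
    - [[0, 0, -0.001], 0, 1]
    - [[0, 0, -0.002], 0, 1]

```text
clock: 23.95
eef_pos: [419.9, -173.9, 98.1]
eef_rot: [-1.574, 0.001, -3.082]
wrist_force: [0.0, -4.3, 5.6]
finger_gap: 29.6
```

Run:
```python
from h import *
shot('wrist','w7.png');s=st();print(s['eef_pos'],s['wrist_force'],s['clock'])
```

```text
[ 419.8767005  -173.82553847   98.10925209] [-0.14181895 -3.20902074  5.27561846] 24.0
```

View pics/w7.png

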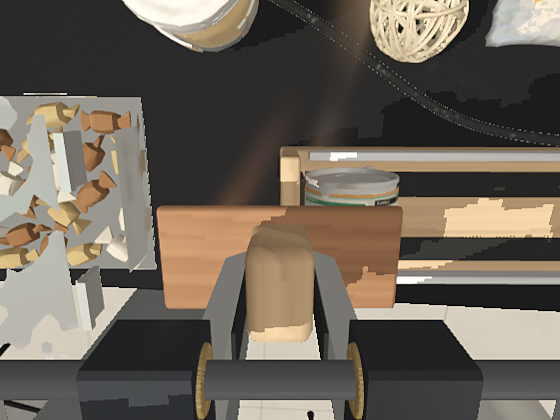

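The tin is against the stop: its left edge is at u≈305, right at the stop, and Fy was −4 N. Next I'll lift the board straight up.

Call:
play_rows:
  series:
    - [[0, -0.001, 0], 0, 1]
    - [[0, -0.003, 0], 0, 1]
    - [[0, -0.008, 0], 0, 1]
    - [[0, -0.02, 0], 0, 1]
    - [[0, -0.04, 0], 0, 1]
    - [[0, -0.07, 0], 0, 1]
    - [[0, -0.103, 0], 0, 1]
    - [[0, -0.103, 0], 0, 1]
    - [[0, -0.103, 0], 0, 1]

```text
clock: 24.9
eef_pos: [419.7, -174.1, 201.5]
eef_rot: [-1.573, 0.002, -3.082]
wrist_force: [0.0, 0.6, -2.4]
finger_gap: 29.6
```

Run:
```python
from h import *
s=st();print(s['eef_pos'],s['wrist_force'],s['clock'])
shot('top','t8.png')
rows([(425,-60,200,-60,4),(430,60,200,-5,6),(440,110,200,10,3),(565,128,170,16.2,5)],1)
```

```text
[ 419.71049045 -174.07419416  201.51243184] [ 0.0233678   0.62512443 -2.43536277] 24.9
18 [[[-0.0031,0.0002,-0.0283],-0.116,1],[[-0.0062,0.0005,-0.0567],-0.232,1],[[-0.0093,0.0007,-0.085],-0.348,1],[[-0.0124,0.001,-0.1134],-0.464,1],[[-0.0144,0.0011,-0.1333],-0.624,1],[[-0.0164,0.0011,-0.1532],-0.784,1],[[-0.0184,0.0012,-0.1731],-0.944,1],[[-0.0205,0.0013,-0.193],-1.104,1],[[-0.0225,0.0014,-0.2129],-1.264,1],[[-0.0245,0.0014,-0.2329],-1.424,1],[[-0.0288,0.0015,-0.2493],-1.511,1],[[-0.0331,0.0015,-0.2657],-1.599,1],[[-0.0374,0.0016,-0.2822],-1.686,1],[[-0.0626,0.0076,-0.2843],-1.708,1],[[-0.0878,0.0137,-0.2864],-1.729,1],[[-0.1129,0.0197,-0.2885],-1.751,1],[[-0.1381,0.0257,-0.2905],-1.773,1],[[-0.1633,0.0317,-0.2926],-1.794,1]]
```

Call:
play_rows:
  series:
    - [[-0.003, 0, -0.028], -0.13, 1]
    - [[-0.006, 0, -0.057], -0.26, 1]
    - [[-0.009, 0, -0.085], -0.39, 1]
    - [[-0.012, 0, -0.113], -0.53, 1]
    - [[-0.014, 0, -0.133], -0.67, 1]
    - [[-0.016, 0, -0.153], -0.81, 1]
    - [[-0.018, 0, -0.173], -0.95, 1]
    - [[-0.02, 0, -0.193], -1.09, 1]
    - [[-0.022, 0, -0.213], -1.23, 1]
    - [[-0.024, 0, -0.233], -1.37, 1]
    - [[-0.029, 0, -0.249], -1.5, 1]
    - [[-0.033, 0, -0.266], -1.6, 1]
    - [[-0.037, 0, -0.282], -1.69, 1]
    - [[-0.063, 0.008, -0.284], -1.71, 1]
    - [[-0.088, 0.014, -0.286], -1.73, 1]
    - [[-0.113, 0.02, -0.288], -1.75, 1]
    - [[-0.138, 0.026, -0.29], -1.773, 1]
    - [[-0.163, 0.032, -0.293], -1.795, 1]
    - [[-0.163, 0.032, -0.293], -1.795, 1]
    - [[-0.163, 0.032, -0.293], -1.795, 1]

```text
clock: 26.95
eef_pos: [563.9, 128.3, 168.1]
eef_rot: [-1.572, 0.004, -1.288]
wrist_force: [-0.6, -0.3, -2.5]
finger_gap: 29.5
```

Run:
```python
from h import *
s=st();print(s['eef_pos'],s['eef_rot'],s['wrist_force'],s['clock'])
rows([(573,130,80,16.2,3),(573,130,30,16.2,3),(573,130,26,16.2,1)],1)
```

```text
[563.91936186 128.25221284 168.10984982] [-1.57246062  0.00372017 -1.28750315] [-0.56375086 -0.25731967 -2.49853048] 26.95
7 [[[0.0004,0.0294,0.0031],0.0,1],[[0.0008,0.0587,0.0062],0.0,1],[[0.0012,0.0881,0.0094],0.001,1],[[0.0012,0.1048,0.0094],0.001,1],[[0.0013,0.1214,0.0094],0.001,1],[[0.0014,0.1381,0.0094],0.001,1],[[0.0014,0.1421,0.0094],0.001,1]]
```

Call:
play_rows:
  series:
    - [[0, 0.03, 0.003], 0, 1]
    - [[0.001, 0.06, 0.006], 0, 1]
    - [[0.001, 0.088, 0.009], 0, 1]
    - [[0.001, 0.105, 0.009], 0, 1]
    - [[0.001, 0.121, 0.009], 0, 1]
    - [[0.001, 0.138, 0.009], 0, 1]
    - [[0.001, 0.142, 0.009], 0, 1]
    - [[0.001, 0.142, 0.009], 0, 1]
    - [[0.001, 0.142, 0.009], 0, 1]

```text
clock: 27.85
eef_pos: [572.7, 130.3, 27.1]
eef_rot: [-1.571, 0.004, -1.288]
wrist_force: [-0.5, 0.3, -2.7]
finger_gap: 29.8
```

Call:
play_rows:
  series:
    - [[0, 0.001, 0], 0, 1]
    - [[0, 0.002, 0], 0, 1]
    - [[0, 0.003, 0], 0, 1]
    - [[0, 0.0035, 0], 0, 1]
    - [[0, 0.0035, 0], 0, 1]

```text
clock: 28.35
eef_pos: [572.6, 130.3, 23.5]
eef_rot: [-1.572, 0.004, -1.288]
wrist_force: [0.2, 0.8, -1.5]
finger_gap: 29.9
```

Call:
play_rows:
  series:
    - [[0, 0.0005, 0], 0, 1]
    - [[0, 0.001, 0], 0, 1]
    - [[0, 0.0015, 0], 0, 1]
    - [[0, 0.002, 0], 0, 1]
    - [[0, 0.002, 0], 0, 1]

```text
clock: 28.85
eef_pos: [572.6, 130.3, 21.6]
eef_rot: [-1.572, 0.004, -1.288]
wrist_force: [-1.1, -1.2, -1.3]
finger_gap: 29.9
```

Call:
play_rows:
  series:
    - [[0, 0.0003, 0], 0, 1]
    - [[0, 0.0003, 0], 0, 0.6]
    - [[0, 0.0003, 0], 0, 0.3]
    - [[0, 0.0003, 0], 0, 0]
    - [[0, 0.0003, 0], 0, 0]
    - [[0, 0.0003, 0], 0, 0]
    - [[0, 0.0003, 0], 0, 0]
    - [[0, 0.0003, 0], 0, 0]
    - [[0, -0.02, 0], 0, 0]
    - [[0, -0.05, 0], 0, 0]
    - [[0, -0.09, 0], 0, 0]
    - [[0, -0.14, 0], 0, 0]
    - [[0, -0.17, -0.02], 0, 0]
    - [[0, -0.18, -0.06], 0, 0]
    - [[0, -0.18, -0.1], 0, 0]
    - [[0, -0.18, -0.13], 0, 0]
    - [[0, -0.18, -0.13], 0, 0]

```text
clock: 30.55
eef_pos: [445.9, 92.9, 202.2]
eef_rot: [-1.571, 0.003, -1.288]
wrist_force: [0.2, 0.8, 0.9]
finger_gap: 94.2
```

Run:
```python
from h import *
s=st();print(s['eef_pos'],s['wrist_force'],s['finger_gap'],s['clock'])
a=shot('wrist','w9.png');b=shot('top','t9.png')
t0=cv2.imread('pics/top0.png');t9=b[:,:,::-1]
L=cv2.resize(np.ascontiguousarray(t9[200:265,335:445]),(440,260),interpolation=cv2.INTER_CUBIC)
W=np.zeros((580,800,3),np.uint8);W[:260,:440]=L
W[265:580,:420]=cv2.resize(np.ascontiguousarray(a[:,:,::-1]),(420,315))
W[:300,450:800]=cv2.resize(np.ascontiguousarray(t9[150:270,130:270]),(350,300),interpolation=cv2.INTER_CUBIC)
side=shot('side','s9.png')[:,:,::-1];W[310:580,450:750]=cv2.resize(np.ascontiguousarray(side[125:260,230:380]),(300,270),interpolation=cv2.INTER_CUBIC)
cv2.imwrite('pics/fin.png',W)
```

```text
[445.9457693   92.85762526 202.23086626] [0.23111207 0.83996703 0.90934781] 94.1946976348084 30.55
```

View pics/fin.png

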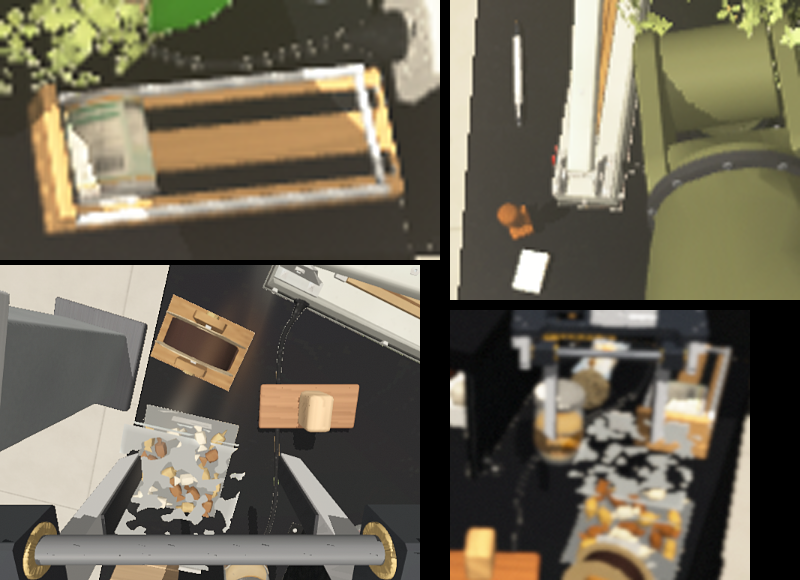

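The tin is in its seat against the stop, and the board lies flat where it started. The reel looks different from this angle, so I'll compare it with the first pictures before handing in.

Run:
```python
import cv2,numpy as np
r=lambda f,x,y,w,h,W,H:cv2.resize(cv2.imread('pics/'+f)[y:y+h,x:x+w],(W,H),interpolation=cv2.INTER_CUBIC)
W=np.zeros((600,800,3),np.uint8)
W[:300,:390]=r('w3.png',100,20,260,200,390,300);W[:300,400:790]=r('w9.png',180,0,260,200,390,300)
W[305:600,:390]=r('side0.png',230,200,130,100,390,295);W[305:600,400:790]=r('s9.png',230,200,130,100,390,295)
a=r('w9.png',120,0,260,200,390,300);W[:300,400:790]=a
cv2.imwrite('pics/cmp.png',W)
d=cv2.absdiff(cv2.imread('pics/side0.png'),cv2.imread('pics/s9.png')).max(2)
for n,(x,y,w,h) in dict(reel=(285,235,55,60),stamp=(245,330,25,35),labels=(270,345,35,30),board=(210,230,68,40),jar=(270,155,30,45),butter=(300,140,20,30)).items():print(n,d[y:y+h,x:x+w].mean().round(1),(d[y:y+h,x:x+w]>40).mean().round(3))
```

```text
reel 3.1 0.0
stamp 2.5 0.0
labels 1.7 0.0
board 14.6 0.101
jar 43.6 0.501
butter 37.5 0.373
```

View pics/cmp.png

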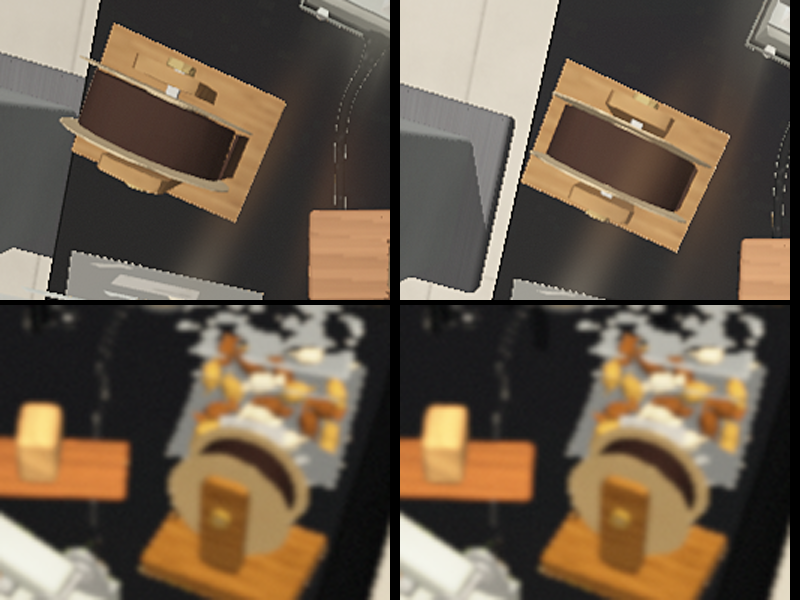

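The reel is unchanged in the side view, so the difference was only perspective. The jar and butter scores are high because the gripper stands in front of them. Handing in.

```bash
python3 -c "
from cell import manip
print(manip.sign_off())"
```

```text
the job is handed in; nothing more can be done
None
```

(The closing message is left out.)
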